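# Clear the cup away and hold a spoon out of the dispenser

## Task

A pink cup has been left standing right in front of the mouth of the spoon dispenser: set it down upright on the round black trivet (lower it, do not drop it) and let go. Then press the dispenser's round button down to its stop, without ramming it, and keep it held down so that the tray stays out and I can take the spoon: finish while still holding the button down. Leave everything else where it is, with the spoon still lying in its tray.

Things in the scene. Friction and masses are not known exactly. Their poses are not given: they have to be found in the camera images.
- dispenser: fixed white plastic spoon dispenser, 170 mm deep (own x), 112 wide (own y), 120 high; clear magazine of spoons on the -y half, closed gear bay on the +y half. Origin: centre of its underside, own z up. +x points out of its mouth, a slot low in the front face (85 mm along +x): 62 mm wide, centred at own y = -20 mm, 14 to 45 mm above the shelf
- button_top (a point): centre of the flat top of the dispenser's grey round push button, 37 mm across, at own (35, 34) mm of the dispenser; 150 mm above the shelf when up, 128 mm when fully down (8 mm above the dispenser's top, 3 mm above the 45 mm wide grey collar around it). It moves with the button
- button (a joint): travel of the push button straight down, in m: 0 up, 0.022 down on its stop. A spring returns it: about 4 N to start it, 10 N at the stop. Geared to the spoon tray, which comes 70 mm out of the mouth for the full travel and goes back in when the button rises. More than 100 N on it, even for an instant, is ramming; pressed at up to 50 mm/s it stays well below
- spoon_handle_end (a point): end of the handle of the white plastic spoon (155 mm long, 12 g) that lies loose in the tray, handle outwards, about 26 mm above the shelf; at first it is about 6 mm inside the mouth, with the button fully down about 64 mm outside it.
- cup_mid (a point): the pale pink porcelain cup in front of the mouth; the point is on its axis half-way up (33 mm above its underside). Straight round cup, 62 mm across, 66 mm high, wall 4 mm, 0.12 to 0.24 kg, with a loop handle on its own +y side; own z up. Its axis starts 72 to 88 mm in front of the mouth. Its sides along own x are free for a grasp across the body
- trivet: fixed round black silicone trivet, 150 mm across and 7 mm thick; origin at the centre of its underside on the shelf.
- cup_2_mid (a point): bystander: a second pink cup of the same shape and size, away from the dispenser; the point is on its axis half-way up. Stays where it is.
- carafe: bystander: empty glass carafe, 112 mm across, 185 mm high, handle on own +y; origin at the centre of its underside.
- sugar_box: bystander: fixed white ceramic sugar box with a hinged lid, 95 x 125 mm, about 72 mm high plus a small knob; origin at the centre of its underside.
- saucers: bystander: stack of pink saucers, 120 mm across, 43 mm high; origin at the centre of its underside.
- cream_jug: bystander: white ceramic cream jug, 74 mm across, 92 mm high, handle on own +y; origin at the centre of its underside.
- coffee_jar: bystander: glass coffee jar with a wooden lid, 94 mm across, 132 mm high; origin at the centre of its underside.
- tea_tin: bystander: square steel tea tin, 83 mm, 110 mm high; origin at the centre of its underside.
- sugar_lid (a joint): bystander: opening angle of the sugar box's hinged lid in rad, 0 shut; it stays shut

How it is judged:
On the way, in this order (a step that is already met when the one before it is completed fails the run):
1. the cup, still held by the fingers, is lowered to within 12 mm of the trivet's top, over the trivet (horizontal distance between cup_mid and trivet below 0.055 m and height (world z) of cup_mid below 0.052 m and contact force between the fingers and cup above 0.3 N), for 0.05 s.
2. the cup stands upright and released on the trivet (horizontal distance between cup_mid and trivet below 0.055 m and height (world z) of cup_mid below 0.045 m and angle between cup_mid's own z axis and vertical below 0.1 rad and contact force between each of the arm, the fingers and cup below 0.05 N), for 0.3 s.
3. the button is pressed down to its stop with the spoon out (value of joint button above 0.019 m and x of spoon_handle_end in the frame of dispenser above 0.13 m), for 0.5 s.
At the end, for the whole second after the job is handed in: The button is held by the robot (over 3 N) within 3 mm of its stop; the spoon lies in the tray, untouched, its handle end at least 45 mm out of the mouth; the cup stands upright (0.1 rad), still and released, its axis within 55 mm of the trivet's centre (all of step 3 and contact force between any of the fingers, the arm and button above 3 N and y of spoon_handle_end in the frame of dispenser between -0.035 and -0.005 m and height (world z) of spoon_handle_end between 0.016 and 0.036 m and contact force between the fingers and spoon below 0.05 N and horizontal distance between cup_mid and trivet below 0.055 m and height (world z) of cup_mid between 0.036 and 0.045 m and angle between cup_mid's own z axis and vertical below 0.1 rad and linear speed of cup below 0.02 m/s and contact force between the fingers and cup below 0.05 N); the arm keeps its last pose, push and grip.
It fails at once if the button is rammed with more than 100 N (contact force between anything else and button above 100 N).
It fails at once if the cup is tipped over (angle between cup_mid's own z axis and vertical above 0.8 rad).
It fails at once if another thing on the shelf is moved by more than 20 mm or toppled, or the sugar box is opened (distance of any of cup_2_mid, carafe, saucers, cream_jug, coffee_jar, tea_tin from where it was at the start of the episode above 0.02 m or angle between any of carafe, cream_jug's own z axis and vertical above 0.3 rad or value of joint sugar_lid above 0.2 rad).
It also fails if it takes over 51 s, if anything falls off the work surface, if the arm or the gripper's body presses on something with over 40 N, if the wrist force passes 120 N, or if a joint passes its speed limit or range.

## Robot

A 6-joint arm with a two-finger parallel gripper is mounted at the origin on the work surface. World frame = base frame: x ahead of the robot, y to its left, z up, the work surface at z = 0. Lengths are in m, angles in rad, forces in N, time in s.
With the tool pointing down it reaches from about 0.15 to 0.775 m from the base axis. Payload 6.1 kg.
Tool frame: the origin (TCP) lies on the centre line of the jaws, within the pads' length; the fingertips stand 22 mm ahead of it and the grasp point (between the pads) lies 3 mm ahead of it (env.tip_extent is the distance from the TCP to the fingertips, in m); z points along the fingers, y is the direction in which the jaws open and shut (so a half turn about z gives the same grasp; the last joint's range is limited). The gripper opens to 85 mm and grips with 20 to 120 N. Pads are 22 mm wide; open, the fingers measure 114 mm over their backs; the gripper's body (76 mm by 85 mm) begins 54 mm behind the grasp point. The pads swing forward as they close: fully open they stand 13 mm farther back than shut.
Start: joints at [-1.121, 0.126, -0.04, 1.405, 0, 1.571], TCP at [0.228, -0.473, 0.253] pointing down, gripper open.
Joint ranges: [-2.72, 2.72], [-0.95, 1.95], [-1.27, 1.35], [-1.78, 2.02], [-1.46, 1.47], [-3.14, 3.14]. Speed limits (rad/s): [2.39, 2.39, 3.01, 3.14, 3.14, 3.14].

## Interface

Orientations are given as a unit quaternion [w, x, y, z].
In Python, from station import env gives the robot as it stands. The module is installed in compiled form; this text tells all that it offers.
- The arm moves only by the tool step_arm, never from a script. Its argument "series" is a list that holds one entry, the list of rows, each a list of 7 numbers: the shift along the world's x, y, z in m, then the turn, a rotation vector about the world's x, y, z in rad, then the opening, from 0 (shut) to 1 (fully open). A call has 1 to 8 rows; each row shifts and turns the pose as measured when the row begins; what a row does not reach is not made up. A row lasts 1/8 s, in which the tool goes at most 62.5 mm and 10.7 degrees, less where a joint would pass 70% of its speed; a pose out of reach is approached as far as the arm can. A call with a gripper value outside its range is refused whole. The fingers move at their own pace and stop on an object; "grip_force" is the grip in N (left out, the last holds). Time passes only in rows, so rows that do not move let the fingers close. It gives the time, the measured TCP pose, the force and the opening at its end, in the units of the state.
- env.read_state(): the state, without advancing time (a new reading comes with each control period).
- env.capture(name): name is "side" or "top"; returns the picture (400x640x3 uint8, red, green, blue); there is no depth.
- env.calibration(name): a dict with "fx", "fy", "cx", "cy" (pixels), "k1" (the pictures are not rectified: a ray, as slopes to the right and down, at radius r is drawn at 1 + k1 r^2 times it, then the intrinsics apply), "world_to_cam" (4x4, takes a point from world to camera coordinates). Camera axes: x right, y down, z forward; pixel columns grow to the right and rows downward; lengths in m; the calibration is good to about 2 mm. A picture is of the moment at which its call begins. calibration takes no time and is no camera call.
- env.hand_in(): hands the job in, once; it reports no verdict.
The state is a dict: "clock": time; "joint_positions": joint angles; "qd": joint speeds; "tau": joint torques, N m; "position": TCP position; "tool_rot": TCP orientation; "wrist_force": force on the tool from outside, world axes, zero at the start; "ft_torque": the same for the moment, N m; "width": finger opening in m.
Only numpy, scipy, OpenCV 4.12 (cv2) and the standard library are available. Lean on these libraries where they do the work, as an engineer would, in place of code of your own. Each camera call takes 0.05 s, during which the arm holds its last target.

## Working session

There is one attempt and no reset: what is moved stays moved. The work goes in short steps, Python scripts to look and compute and a tool call to move; the robot and the scene stay as the last step left them, time stands still between calls to the robot, and variables do not carry over. Pictures are saved under pics/ and viewed, and the job is handed in when it is done.

Besides the shell and the picture viewer there is one more tool, called after ">>>" as name(argument=value, ...) on one line, values as JSON. step_arm: Moves the arm, as the interface text tells. Its arguments: {"type":"object","properties":{"series":{"type":"array","items":{"type":"array","items":{"type":"array","items":{"type":"number"}}}},"grip_force":{"type":"number"}},"required":["series"]}

```bash
mkdir -p pics
python3 - <<'E'
from station import env
import cv2,numpy as np
for n in("side","top"):
    im=env.capture(n); cv2.imwrite(f"pics/{n}0.png",im[:,:,::-1]); c=env.calibration(n)
    print(n,{k:np.round(np.array(v),4).tolist() for k,v in c.items()})
s=env.read_state(); print(s, env.tip_extent)
E
```

```text
side {'fx': 387.2586, 'fy': 387.2586, 'cx': 326.7779, 'cy': 198.9041, 'k1': -0.0603, 'world_to_cam': [[-0.9564, -0.2916, 0.0139, 0.5403], [-0.2008, 0.6225, -0.7564, 0.1929], [0.2119, -0.7263, -0.6539, 1.0445], [0.0, 0.0, 0.0, 1.0]]}
top {'fx': 520.8975, 'fy': 520.8975, 'cx': 318.5081, 'cy': 197.4223, 'k1': -0.0309, 'world_to_cam': [[-0.007, -0.9999, -0.0143, 0.0188], [-0.9951, 0.0084, -0.0989, 0.567], [0.099, 0.0135, -0.995, 1.5662], [0.0, 0.0, 0.0, 1.0]]}
{'clock': 0.1, 'joint_positions': array([-1.12102393e+00,  1.26332199e-01, -4.05039458e-02,  1.40536853e+00,
        6.68287038e-07,  1.57081300e+00]), 'qd': array([-0.00012874,  0.00017975,  0.00279202,  0.00133164, -0.00057362,
       -0.0002383 ]), 'tau': array([ 8.37707103e-05, -4.36900699e+01,  3.53605771e+01,  1.35974874e-02,
       -1.21539601e-04,  3.31707867e-06]), 'position': array([ 0.22810964, -0.47249696,  0.25260113]), 'tool_rot': array([-6.86517177e-04,  9.74821108e-01,  2.22987245e-01, -1.56707907e-04]), 'wrist_force': array([0.03282402, 0.58871415, 0.63911016]), 'ft_torque': array([ 0.04902649,  0.01886314, -0.01997434]), 'width': 0.08535113233426904} 0.022
```

View pics/side0.png

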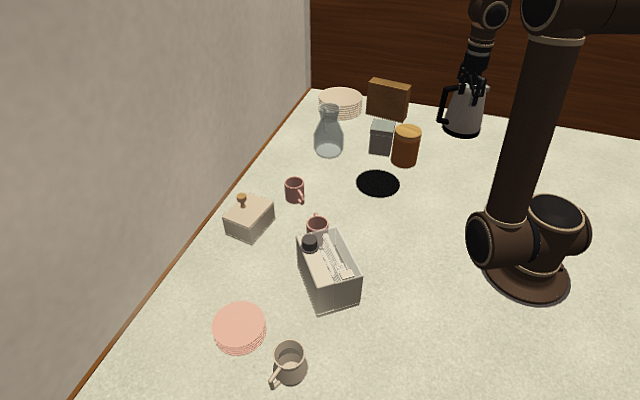

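View pics/top0.png

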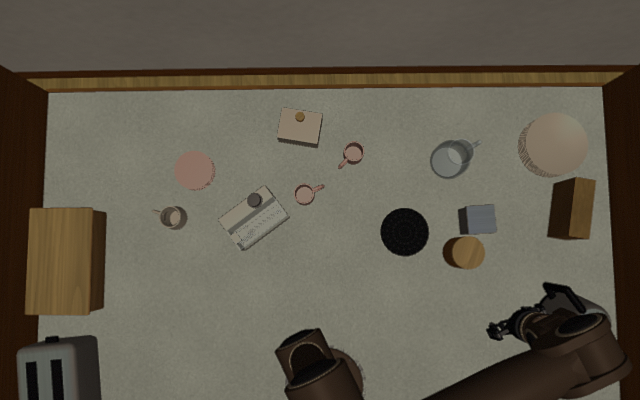

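The top view shows the dispenser near (253,217), the target cup at (305,195), the second cup at (353,153) and the trivet at (405,232). I'll zoom in to measure them.

```bash
cat > h.py <<'E'
import numpy as np,cv2
from station import env
def proj(n,P):
    c=env.calibration(n);T=np.array(c["world_to_cam"]);p=np.atleast_2d(P)@T[:3,:3].T+T[:3,3]
    s=p[:,:2]/p[:,2:];r2=(s**2).sum(1,keepdims=True);s=s*(1+c["k1"]*r2)
    return s*[c["fx"],c["fy"]]+[c["cx"],c["cy"]]
def ray(n,uv,z):
    c=env.calibration(n);T=np.array(c["world_to_cam"])
    d=(np.array(uv,float)-[c["cx"],c["cy"]])/[c["fx"],c["fy"]];s=d.copy()
    for _ in range(20): s=d/(1+c["k1"]*(s@s))
    D=T[:3,:3].T@np.array([*s,1]);C=-T[:3,:3].T@T[:3,3]
    return C+D*(z-C[2])/D[2]
E
python3 - <<'E'
import cv2
a=cv2.imread("pics/top0.png");b=cv2.imread("pics/side0.png")
cv2.imwrite("pics/t1.png",cv2.resize(a[140:260,200:360],None,fx=5,fy=5,interpolation=2)[:600])
cv2.imwrite("pics/s1.png",cv2.resize(b[165:325,260:420],None,fx=3.75,fy=3.75,interpolation=2)[:600])
from h import *
for n,u,z in(("top",(405,232),.007),("top",(305,195),.066),("top",(353,153),.066),("top",(255,200),.15),("side",(378,183),.007),("side",(309,240),.15),("side",(317,222),.066)): print(n,u,ray(n,u,z).round(4))
E
```

```text
top (405, 232) [ 0.4601 -0.2508  0.007 ]
top (305, 195) [0.571  0.0542 0.066 ]
top (353, 153) [ 0.697 -0.091  0.066]
top (255, 200) [0.5492 0.1926 0.15  ]
side (378, 183) [ 0.4568 -0.2407  0.007 ]
side (309, 240) [0.5484 0.2052 0.15  ]
side (317, 222) [0.5762 0.0597 0.066 ]
```

View pics/t1.png

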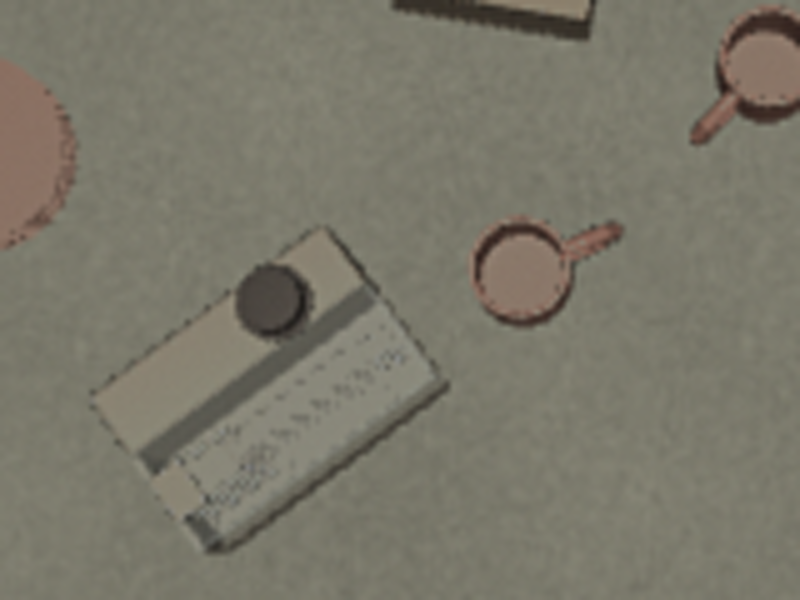

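View pics/s1.png

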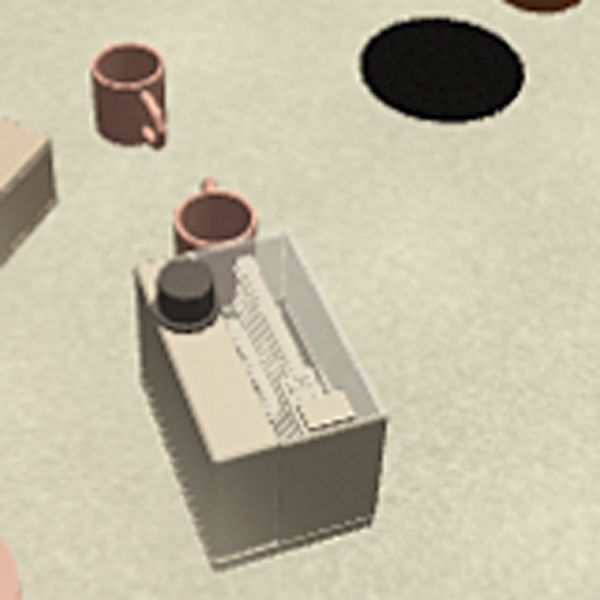

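```bash
cat > m.py <<'E'
from h import *
from scipy.optimize import least_squares
import sys
t=cv2.imread("pics/top0.png").astype(int);s=cv2.imread("pics/side0.png").astype(int)
for n,im,(x0,x1,y0,y1) in(("top",t,(375,435,202,262)),("side",s,(350,405,165,200))):
    m=(im[y0:y1,x0:x1].max(2)<45).astype(np.uint8)
    k,l,st,ce=cv2.connectedComponentsWithStats(m);i=1+st[1:,4].argmax()
    print("trivet",n,st[i],ray(n,ce[i]+[x0,y0],.005).round(4))
# dispenser corners + button, both views; crop px -> px
T=lambda p:(np.array(p)+.5)/5-.5+[200,140]
S=lambda p:(np.array(p)+.5)/3.75-.5+[260,165]
top=np.array([T(p) for p in [(325,228),(447,382),(215,552),(92,398),(272,300)]])
# side: top corners front-left(+y), front-right(-y), back -y, back +y, button
side=np.array([S(p) for p in [(137,268),(288,233),(386,418),(215,460),(187,280)]])
L=np.array([[.085,.056,.12],[.085,-.056,.12],[-.085,-.056,.12],[-.085,.056,.12],[.035,.034,.15]])
def W(q): 
    c,sn=np.cos(q[2]),np.sin(q[2]);return np.c_[L[:,0]*c-L[:,1]*sn+q[0],L[:,0]*sn+L[:,1]*c+q[1],L[:,2]]
for nm,f in(("top",lambda q:(proj("top",W(q))-top).ravel()),("side",lambda q:(proj("side",W(q))-side).ravel()),("both",lambda q:np.r_[(proj("top",W(q))-top).ravel(),(proj("side",W(q))-side).ravel()])):
    r=least_squares(f,[.5,.2,-.94],loss="soft_l1");print(nm,r.x.round(4),"button",W(r.x)[4].round(4),f(r.x).round(1))
q=r.x
# cup rim
ang=np.linspace(0,2*np.pi,40)
print("cup top",ray("top",T((522,267)),.066).round(4),"side",ray("side",S((215,219)),.066).round(4))
c=ray("top",T((522,267)),.066)[:2];d=c-q[:2];print("cup in disp",d@[np.cos(q[2]),np.sin(q[2])],d@[-np.sin(q[2]),np.cos(q[2])])
h=ray("top",T((618,230)),.035)[:2]-c;print("handle angle",np.degrees(np.arctan2(h[1],h[0])),np.hypot(*h))
E
python3 m.py
```

```text
trivet top [   6    6   48   48 1784] [ 0.4615 -0.2483  0.005 ]
trivet side [  7   5  43  27 906] [ 0.4588 -0.2413  0.005 ]
top [ 0.5017  0.2014 -0.9297] button [0.5499 0.1937 0.15  ] [ 0.8 -0.9 -0.5 -0.9 -1.5  0.9  0.1  0.6  0.6  0.2]
side [ 0.5002  0.2108 -0.9382] button [0.5483 0.2027 0.15  ] [-1.  -0.4  0.8 -1.1  0.9 -0.2 -0.6  1.8 -0.1 -0. ]
both [ 0.5014  0.2054 -0.9412] button [0.5495 0.1972 0.15  ] [-0.2 -0.6 -1.9 -0.4 -3.3  0.9 -1.3  0.3 -0.6  0.3 -0.6 -2.1  1.  -2.6
  0.9 -2.  -0.5 -0.3  0.2 -1.7]
cup top [0.577  0.0572 0.066 ] side [0.575  0.0636 0.066 ]
cup in disp 0.16435476003274835 -0.02615708325792558
handle angle -66.00162042583008 0.06292072063339843
```

>>> step_arm(series=[[[0.02,0.033,0,0,0,0.094,1],[0.022,0.034,0,0,0,0.094,1],[0.022,0.034,0,0,0,0.094,1],[0.022,0.034,0,0,0,0.094,1],[0.022,0.034,0,0,0,0.094,1],[0.022,0.034,0,0,0,0.094,1],[0.022,0.034,0,0,0,0.094,1],[0.022,0.034,0,0,0,0.094,1]]])

```text
clock: 1.1
position: [0.4039, -0.194, 0.2489]
tool_rot: [-0.003, 0.82, 0.573, -0.002]
wrist_force: [0.9, -0.2, -0.2]
width: 0.0853
```

>>> step_arm(series=[[[0.022,0.034,0,0,0,0.094,1],[0.022,0.034,0,0,0,0.094,1],[0.022,0.034,0,0,0,0.094,1],[0.022,0.034,0,0,0,0.094,1],[0.022,0.034,0,0,0,0.094,1],[0.022,0.034,0,0,0,0.094,1],[0.022,0.034,0,0,0,0.094,1],[0,0,0,0,0,0,1]]])

```text
clock: 2.1
position: [0.5615, 0.0552, 0.2451]
tool_rot: [-0.004, 0.58, 0.815, -0.005]
wrist_force: [0.2, 0.5, -0.4]
width: 0.0851
```

>>> step_arm(series=[[[0.007,0.003,-0.035,0,0,0.05,1],[0.007,0.002,-0.04,0,0,0,1],[0,0,0,0,0,0,1]]])

```text
clock: 2.48
position: [0.5746, 0.0592, 0.1682]
tool_rot: [-0.004, 0.559, 0.829, -0.006]
wrist_force: [-0.5, -0.7, 0.3]
width: 0.0852
```

Run:
```python
from h import *
for n in("side","top"):
    im=env.capture(n); cv2.imwrite(f"pics/{n}2f.png",im[:,:,::-1])
s=env.read_state();print(s["position"],s["tool_rot"])
a=cv2.imread("pics/top2f.png");b=cv2.imread("pics/side2f.png")
a=cv2.resize(a[140:260,230:390],None,fx=2.5,fy=2.5,interpolation=2)
b=cv2.resize(b[120:280,240:400],None,fx=2.5,fy=2.5,interpolation=2)
c=np.zeros((400,800,3),np.uint8);c[:300,:400]=a;c[:,400:]=b;cv2.imwrite("pics/c2.png",c)
```

```text
[0.57623487 0.05935935 0.17198428] [-0.00213836  0.55933505  0.82892965 -0.00391962]
```

View pics/c2.png

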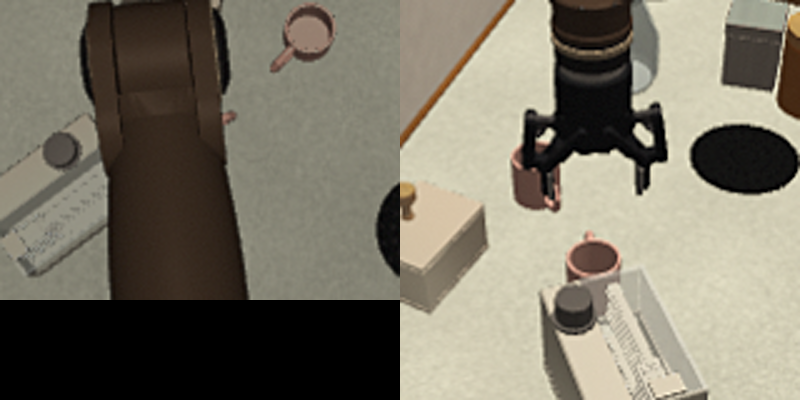

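Run:
```python
from h import *
from scipy.spatial.transform import Rotation as R
s=env.read_state();q=s["tool_rot"];Rm=R.from_quat([q[1],q[2],q[3],q[0]]).as_matrix();p=np.array(s["position"])
print(Rm.round(3))
for e in(.009,.022):
  P=np.array([p+Rm@[0,sg*.048,e] for sg in(1,-1)]);print(e,proj("side",P).round(1),P.round(3))
b=cv2.imread("pics/side2f.png")[170:225,280:360]
cv2.imwrite("pics/s3.png",cv2.resize(b,None,fx=10,fy=10,interpolation=2))
# side-view epipolar: cup rim at est
print(proj("side",[[.576,.060,.066],[.577,.0572,.066],[.575,.0636,.066]]).round(1))
```

```text
[[-0.374  0.927 -0.008]
 [ 0.927  0.374 -0.004]
 [-0.001 -0.009 -1.   ]]
0.009 [[298.7 196.4]
 [335.1 194.5]] [[0.621 0.077 0.163]
 [0.532 0.041 0.163]]
0.022 [[298.9 200.1]
 [335.  198.2]] [[0.621 0.077 0.15 ]
 [0.532 0.041 0.15 ]]
[[317.  222.1]
 [317.  221.4]
 [317.  223. ]]
```

View pics/s3.png

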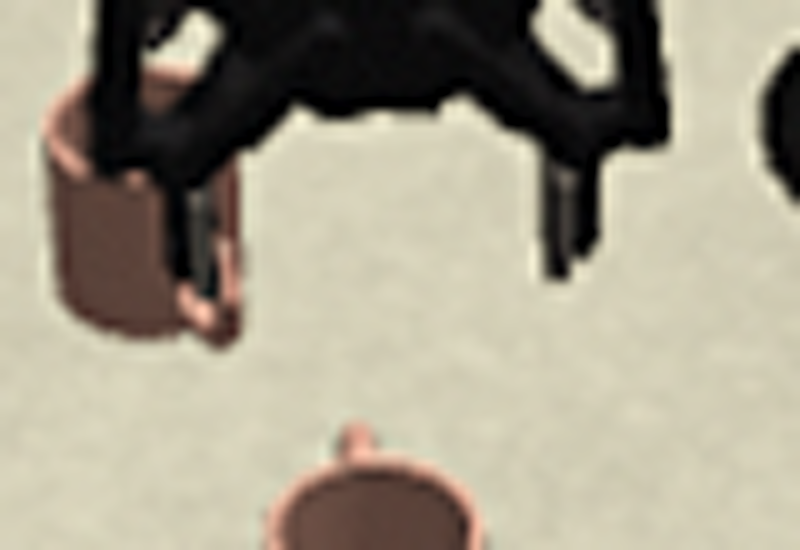

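>>> step_arm(series=[[[0.001,0.001,-0.03,0,0,0,1],[0.001,0,-0.03,0,0,0,1],[0,0,-0.025,0,0,0,1],[0,0,0,0,0,0,1]]])

```text
clock: 3.08
position: [0.5818, 0.059, 0.0954]
tool_rot: [0.003, 0.561, 0.828, 0.0]
wrist_force: [0.0, 0.1, 0.4]
width: 0.0855
```

Run:
```python
from h import *
b=env.capture("side")[:,:,::-1]
s=env.read_state();print(s["position"],s["wrist_force"])
cv2.imwrite("pics/s4.png",cv2.resize(b[180:245,270:370],None,fx=8,fy=8,interpolation=2))
```

```text
[0.58284362 0.05910982 0.09683705] [ 0.37181205 -0.16779638  1.06435388]
```

View pics/s4.png

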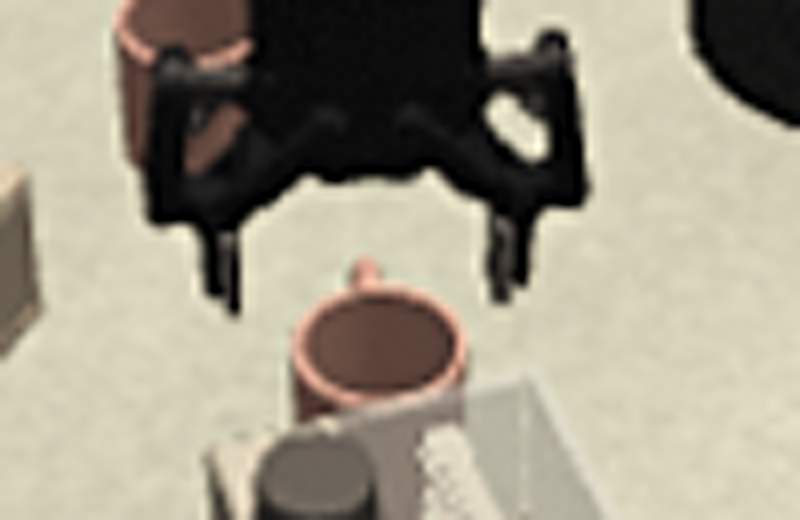

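>>> step_arm(series=[[[-0.004,0.002,0,0,0,0,1],[0,0,-0.02,0,0,0,1],[0,0,-0.02,0,0,0,1],[0,0,-0.008,0,0,0,1],[0,0,0,0,0,0,1]]])

```text
clock: 3.75
position: [0.5828, 0.0618, 0.0575]
tool_rot: [0.009, 0.561, 0.828, 0.006]
wrist_force: [-0.9, -0.4, -0.1]
width: 0.0853
```

Run:
```python
from h import *
b=env.capture("side")[:,:,::-1]
s=env.read_state();print(s["position"],s["wrist_force"])
cv2.imwrite("pics/s5.png",cv2.resize(b[180:245,270:370],None,fx=8,fy=8,interpolation=2))
```

```text
[0.58311683 0.06178799 0.05791179] [-0.42798367  0.5125428  -0.07674792]
```

View pics/s5.png

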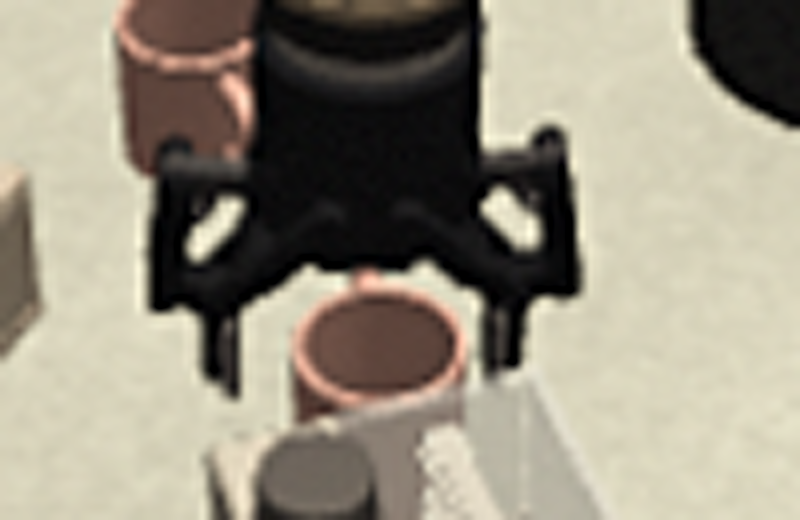

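>>> step_arm(series=[[[-0.005,0,0,0,0.022,0,1],[0,0,-0.007,0,0,0,1],[0,0,-0.005,0,0,0,1],[0,0,0,0,0,0,1]]])

```text
clock: 4.3
position: [0.5787, 0.0619, 0.0469]
tool_rot: [0.001, 0.561, 0.828, -0.0]
wrist_force: [-0.1, 0.3, -0.6]
width: 0.0854
```

>>> step_arm(series=[[[0,0,0,0,0,0,0.6],[0,0,0,0,0,0,0.5],[0,0,0,0,0,0,0.3],[0,0,0,0,0,0,0.3],[0,0,0,0,0,0,0.3],[0,0,0,0,0,0,0.3]]], grip_force=30)

```text
clock: 5.05
position: [0.5787, 0.0619, 0.0469]
tool_rot: [0.001, 0.561, 0.828, -0.0]
wrist_force: [-0.5, -0.4, -1.0]
width: 0.0601
```

Run:
```python
from h import *
b=env.capture("side")[:,:,::-1]
cv2.imwrite("pics/s6.png",cv2.resize(b[180:245,270:370],None,fx=8,fy=8,interpolation=2))
```

```text
(no output)
```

View pics/s6.png

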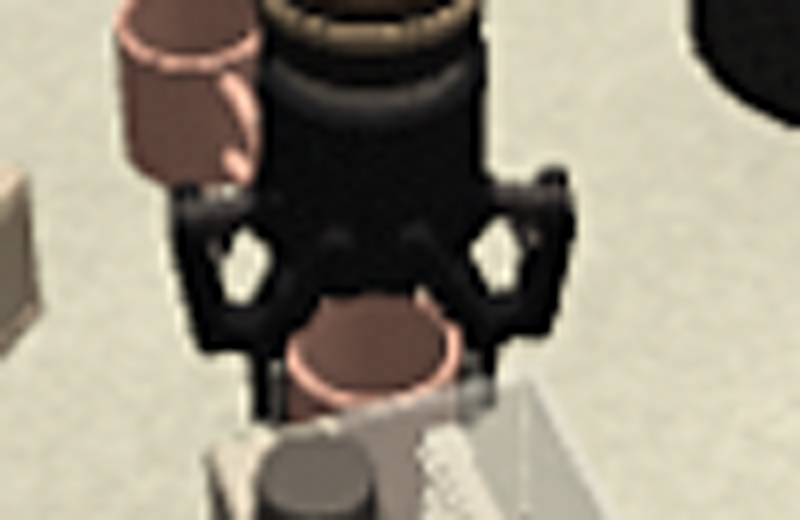

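>>> step_arm(series=[[[0,0,0.01,0,0,0,0.3],[0,0,0.015,0,0,0,0.3],[0,0,0.025,0,0,0,0.3],[0,0,0.03,0,0,0,0.3],[0,0,0.03,0,0,0,0.3],[0,0,0,0,0,0,0.3]]], grip_force=40)

```text
clock: 5.85
position: [0.5782, 0.0618, 0.164]
tool_rot: [0.001, 0.561, 0.828, 0.0]
wrist_force: [0.4, -0.1, -2.9]
width: 0.0596
```

Run:
```python
from h import *
b=env.capture("side")[:,:,::-1]
s=env.read_state();print(s["position"],s["wrist_force"],s["width"],s["tool_rot"])
cv2.imwrite("pics/s7.png",cv2.resize(b[130:245,250:410],None,fx=5,fy=5,interpolation=2))
```

```text
[0.57735617 0.06179194 0.16230879] [ 0.41031147 -0.5377247  -2.87981885] 0.059998873336375595 [ 1.58280247e-04  5.60904193e-01  8.27880569e-01 -4.73489301e-04]
```

View pics/s7.png

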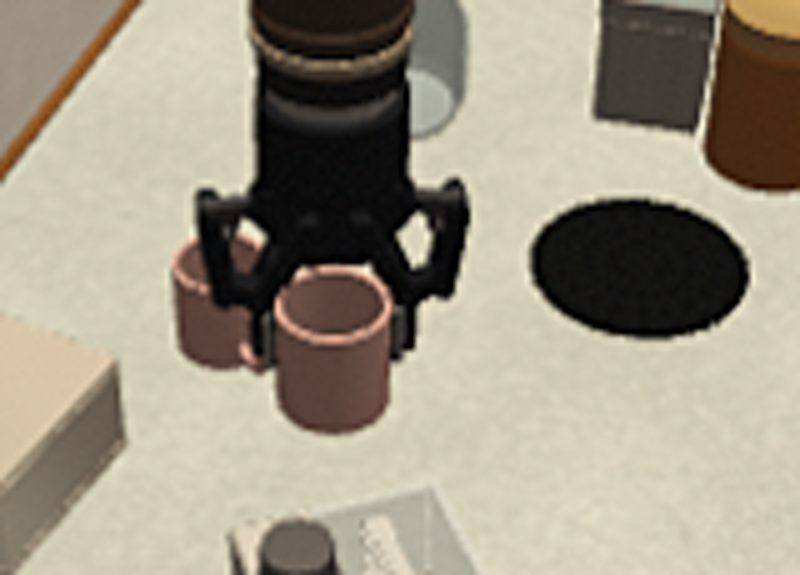

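Run:
```python
from h import *
print(ray("side",((333.5)/5-.5+250,303.5/5-.5+130),.1814))
print(ray("side",((333.5)/5-.5+250,431/5-.5+130),.115))
```

```text
[0.57775491 0.06062872 0.1814    ]
[0.56994267 0.08532504 0.115     ]
```

>>> step_arm(series=[[[-0.007,-0.018,0,0,0,0,0.3],[-0.012,-0.032,0,0,0,0,0.3],[-0.015,-0.04,0,0,0,0,0.3],[-0.015,-0.04,0,0,0,0,0.3],[-0.015,-0.04,0,0,0,0,0.3],[-0.015,-0.04,0,0,0,0,0.3],[-0.015,-0.04,0,0,0,0,0.3],[-0.012,-0.03,0,0,0,0,0.3]]])

```text
clock: 6.9
position: [0.4577, -0.2282, 0.1502]
tool_rot: [-0.008, 0.56, 0.828, -0.005]
wrist_force: [-0.7, 0.1, -2.9]
width: 0.0599
```

>>> step_arm(series=[[[-0.007,-0.015,0,0,0,0,0.3],[0,0,0,0,0,0,0.3]]])

```text
clock: 7.15
position: [0.4474, -0.2453, 0.148]
tool_rot: [-0.01, 0.562, 0.827, -0.005]
wrist_force: [0.3, 0.5, -2.2]
width: 0.0601
```

>>> step_arm(series=[[[0.007,0.003,-0.015,0,-0.022,0,0.3],[0.007,0.003,-0.02,0,0,0,0.3],[0,0,-0.02,0,0,0,0.3],[0,0,-0.015,0,0,0,0.3],[0,0,-0.005,0,0,0,0.3],[0,0,0,0,0,0,0.3]]])

```text
clock: 7.9
position: [0.4621, -0.2349, 0.0696]
tool_rot: [-0.002, 0.56, 0.828, 0.002]
wrist_force: [-0.4, -0.0, -3.1]
width: 0.0599
```

Run:
```python
from h import *
b=env.capture("side")[:,:,::-1]
s=env.read_state();print(s["position"],s["wrist_force"],s["width"],s["tool_rot"])
cv2.imwrite("pics/s8.png",cv2.resize(b[100:215,320:480],None,fx=5,fy=5,interpolation=2))
```

```text
[ 0.46225432 -0.23497745  0.06986594] [-0.40095543  0.43890124 -3.14488071] 0.05978399278895252 [-0.00141918  0.56005393  0.82845278  0.00189074]
```

View pics/s8.png

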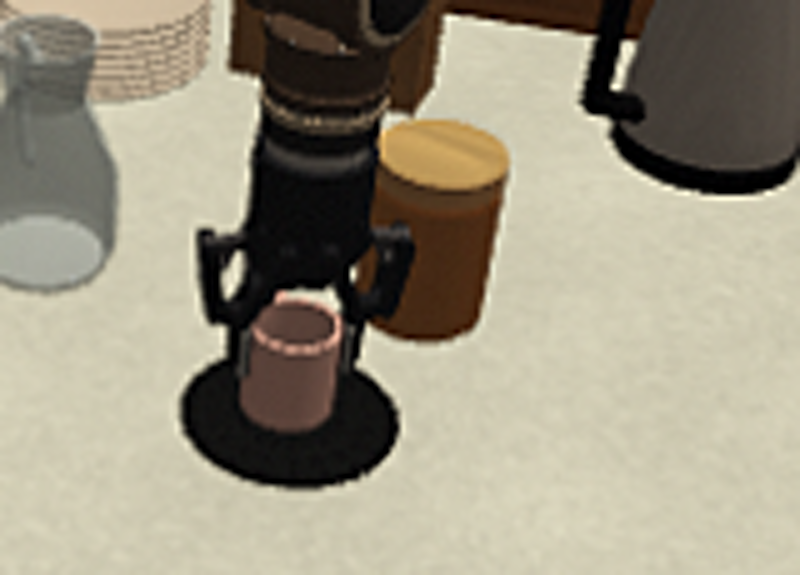

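>>> step_arm(series=[[[0,0,-0.005,0,0,0,0.3],[0,0,-0.004,0,0,0,0.3],[0,0,-0.003,0,0,0,0.3],[0,0,-0.002,0,0,0,0.3],[0,0,0,0,0,0,0.3]]])

```text
clock: 8.57
position: [0.4631, -0.2357, 0.0565]
tool_rot: [0.0, 0.56, 0.828, 0.002]
wrist_force: [-0.0, -0.0, -1.9]
width: 0.0597
```

>>> step_arm(series=[[[0,0,-0.002,0,0,0,0.3],[0,0,-0.001,0,0,0,0.3],[0,0,0,0,0,0,0.3]]])

```text
clock: 8.95
position: [0.4633, -0.2357, 0.0541]
tool_rot: [0.0, 0.56, 0.828, 0.002]
wrist_force: [-0.5, 0.2, -2.7]
width: 0.0602
```

>>> step_arm(series=[[[0,0,-0.0015,0,0,0,0.3],[0,0,0,0,0,0,0.3]]])

```text
clock: 9.2
position: [0.4635, -0.2358, 0.0543]
tool_rot: [0.001, 0.56, 0.828, 0.002]
wrist_force: [0.4, -0.2, -1.8]
width: 0.0601
```

>>> step_arm(series=[[[0,0,-0.0015,0,0,0,0.3],[0,0,0,0,0,0,0.3]]])

```text
clock: 9.45
position: [0.4638, -0.2359, 0.0541]
tool_rot: [0.002, 0.56, 0.828, 0.002]
wrist_force: [-0.1, 0.6, -1.7]
width: 0.0599
```

>>> step_arm(series=[[[0,0,-0.0025,0,0,0,0.3],[0,0,-0.0025,0,0,0,0.3]]])

```text
clock: 9.7
position: [0.4639, -0.236, 0.0539]
tool_rot: [0.003, 0.56, 0.828, 0.002]
wrist_force: [-8.2, 6.3, 26.0]
width: 0.0603
```

Firm contact, so I'll release. The fingers must open, hold, then rise.

>>> step_arm(series=[[[0,0,0.001,0,0,0,0.5],[0,0,0,0,0,0,0.8],[0,0,0,0,0,0,1],[0,0,0,0,0,0,1],[0,0,0,0,0,0,1],[0,0,0,0,0,0,1]]])

```text
clock: 10.45
position: [0.4644, -0.2363, 0.0543]
tool_rot: [0.003, 0.56, 0.828, 0.002]
wrist_force: [0.2, 0.4, -0.4]
width: 0.0854
```

Run:
```python
from h import *
b=env.capture("side")[:,:,::-1]
s=env.read_state();print(s["position"],s["wrist_force"],s["width"],s["tool_rot"])
cv2.imwrite("pics/s9.png",cv2.resize(b[100:215,320:480],None,fx=5,fy=5,interpolation=2))
```

```text
[ 0.46434742 -0.23628579  0.05423027] [ 0.31334333 -0.29300367  0.1234752 ] 0.08544339493229852 [0.00311843 0.56042397 0.82819743 0.00206345]
```

View pics/s9.png

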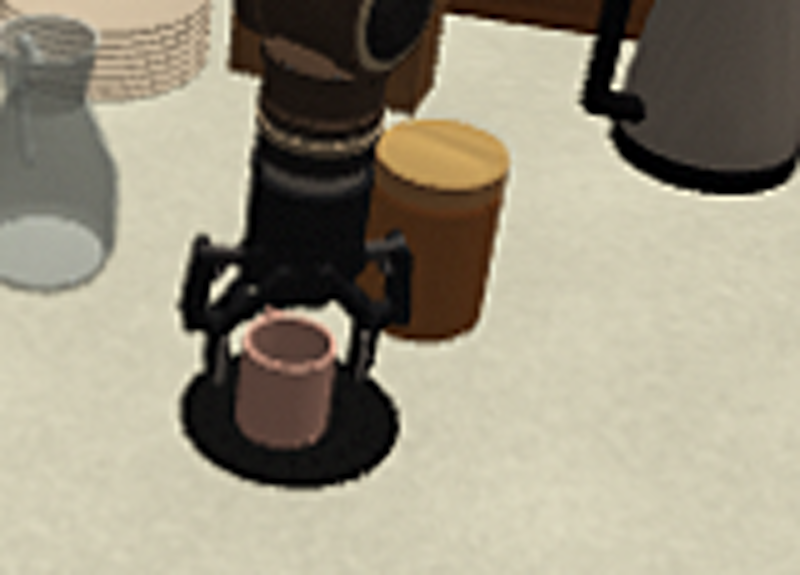

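>>> step_arm(series=[[[0,0,0.015,0,0,0,1],[0,0,0.025,0,0,0,1],[0,0,0.04,0,0,0,1],[0,0,0.05,0,0,0,1],[0,0,0.05,0,0,0,1],[0.01,0.05,0,0,0,0,0],[0.012,0.055,0,0,0,0,0],[0.012,0.055,0,0,0,0,0]]])

```text
clock: 11.5
position: [0.498, -0.0752, 0.2489]
tool_rot: [0.007, 0.564, 0.826, 0.004]
wrist_force: [-0.3, 0.2, 0.8]
width: 0.0325
```

>>> step_arm(series=[[[0.012,0.055,0,0,0,0,0],[0.012,0.055,0,0,0,0,0],[0.012,0.055,0,0,0,0,0],[0.01,0.05,0,0,0,0,0],[0.01,0.04,0,0,0,0,0],[0,0,0,0,0,0,0]]])

```text
clock: 12.25
position: [0.5546, 0.192, 0.2567]
tool_rot: [0.011, 0.562, 0.827, 0.007]
wrist_force: [0.3, -0.6, 0.0]
width: -0.0002
```

>>> step_arm(series=[[[-0.004,0.003,-0.03,0,0.026,0,0],[-0.002,0.003,-0.025,0,0,0,0],[0,0,0,0,0,0,0]]])

```text
clock: 12.62
position: [0.5484, 0.1969, 0.2039]
tool_rot: [0.001, 0.562, 0.827, 0.0]
wrist_force: [-0.1, 0.3, -0.3]
width: -0.0
```

Run:
```python
from h import *
b=env.capture("side")[:,:,::-1];a=env.capture("top")[:,:,::-1]
s=env.read_state();p=s["position"];print(p,s["wrist_force"],s["width"],s["tool_rot"])
print(proj("side",[p-[0,0,.022],[p[0],p[1],.15]]))
cv2.imwrite("pics/s10.png",cv2.resize(b[190:320,240:400],None,fx=4.6,fy=4.6,interpolation=2))
cv2.imwrite("pics/t10.png",a)
```

```text
[0.54947152 0.19718782 0.20599975] [0.66345013 0.13852556 0.73932009] -8.888806426206246e-05 [0.00182567 0.56212989 0.82704538 0.00161318]
[[309.45240517 227.43663297]
 [309.67679624 237.5619417 ]]
```

View pics/s10.png

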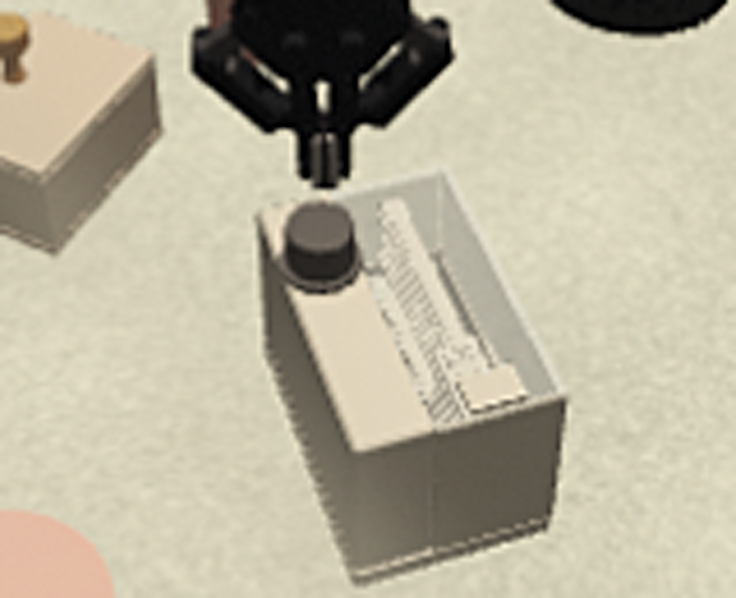

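View pics/t10.png

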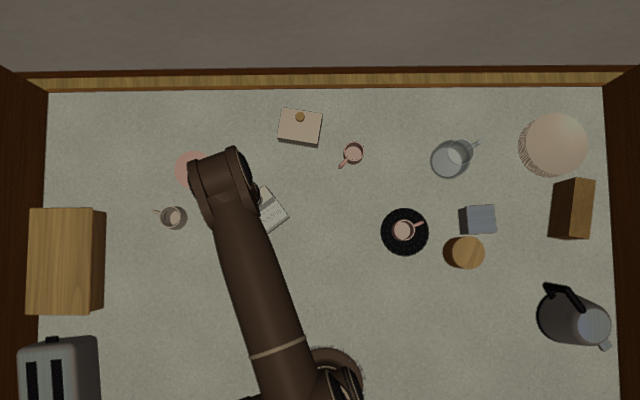

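>>> step_arm(series=[[[0.001,-0.002,-0.012,0,0,0,0],[0,0,-0.01,0,0,0,0],[0,0,-0.006,0,0,0,0],[0,0,0,0,0,0,0]]])

```text
clock: 13.22
position: [0.5516, 0.1942, 0.1788]
tool_rot: [0.003, 0.563, 0.827, 0.003]
wrist_force: [1.1, 1.4, -0.5]
width: -0.0001
```

>>> step_arm(series=[[[0,0,-0.004,0,0,0,0],[0,0,-0.004,0,0,0,0],[0,0,-0.004,0,0,0,0],[0,0,-0.004,0,0,0,0],[0,0,0,0,0,0,0]]])

```text
clock: 13.85
position: [0.5518, 0.1944, 0.1644]
tool_rot: [0.004, 0.563, 0.827, 0.004]
wrist_force: [-1.8, -0.9, 4.8]
width: -0.0003
```

Contact came at about the expected height (5 N). I'll keep pressing.

>>> step_arm(series=[[[0,0,-0.004,0,0,0,0],[0,0,-0.004,0,0,0,0],[0,0,-0.004,0,0,0,0],[0,0,-0.002,0,0,0,0],[0,0,0,0,0,0,0]]])

```text
clock: 14.48
position: [0.5517, 0.1944, 0.1552]
tool_rot: [0.006, 0.562, 0.827, 0.006]
wrist_force: [-2.4, -1.8, 7.6]
width: 0.0002
```

>>> step_arm(series=[[[0,0,-0.003,0,0,0,0],[0,0,-0.003,0,0,0,0],[0,0,-0.002,0,0,0,0],[0,0,-0.002,0,0,0,0]]])

```text
clock: 14.98
position: [0.5517, 0.1943, 0.1503]
tool_rot: [0.007, 0.562, 0.827, 0.008]
wrist_force: [-4.2, -0.8, 9.0]
width: -0.0002
```

>>> step_arm(series=[[[0,0,-0.002,0,0,0,0],[0,0,-0.002,0,0,0,0]]])

```text
clock: 15.22
position: [0.5517, 0.1943, 0.15]
tool_rot: [0.008, 0.562, 0.827, 0.009]
wrist_force: [-5.6, -1.8, 14.6]
width: -0.0002
```

>>> step_arm(series=[[[0,0,-0.002,0,0,0,0],[0,0,-0.0025,0,0,0,0],[0,0,-0.0025,0,0,0,0],[0,0,-0.0025,0,0,0,0],[0,0,-0.0025,0,0,0,0],[0,0,-0.0025,0,0,0,0]]])

```text
clock: 15.98
position: [0.5514, 0.1943, 0.15]
tool_rot: [0.013, 0.562, 0.827, 0.015]
wrist_force: [-6.5, -2.8, 16.8]
width: 0.0001
```

Run:
```python
from h import *
b=env.capture("side")[:,:,::-1];a=env.capture("top")[:,:,::-1]
s=env.read_state();p=s["position"];print(p,s["wrist_force"],s["clock"],s["tool_rot"])
c=np.zeros((400,800,3),np.uint8)
c[:,:400]=cv2.resize(b[160:320,250:410],(400,400),interpolation=2);c[:,400:]=cv2.resize(a[130:290,280:440],(400,400),interpolation=2)
cv2.imwrite("pics/c11.png",c)
```

```text
[0.5514055  0.19427524 0.15002892] [-6.24707712 -1.75692636 16.51851334] 16.075 [0.01270619 0.56219276 0.82677725 0.01473906]
```

View pics/c11.png

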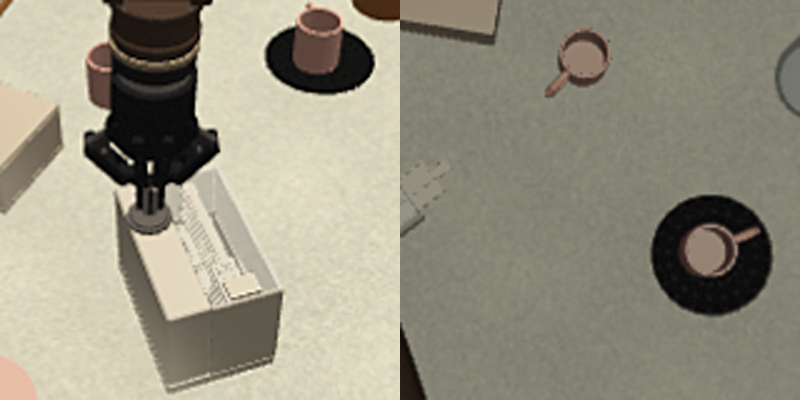

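Run:
```python
from h import *
a=env.capture("top")[:,:,::-1];cv2.imwrite("pics/t12.png",cv2.resize(a[180:230,270:320],(600,600),interpolation=2))
q=np.array([.5017,.2014,-.9297])
for u in((298,195),(299,196),(297,197)):
    d=ray("top",u,.026)[:2]-q[:2];print(d@[np.cos(q[2]),np.sin(q[2])],d@[-np.sin(q[2]),np.cos(q[2])])
```

```text
0.14351032977831718 -0.015191621338708994
0.14410288891132933 -0.0195150306940588
0.13736136594158904 -0.018266811687260905
```

View pics/t12.png

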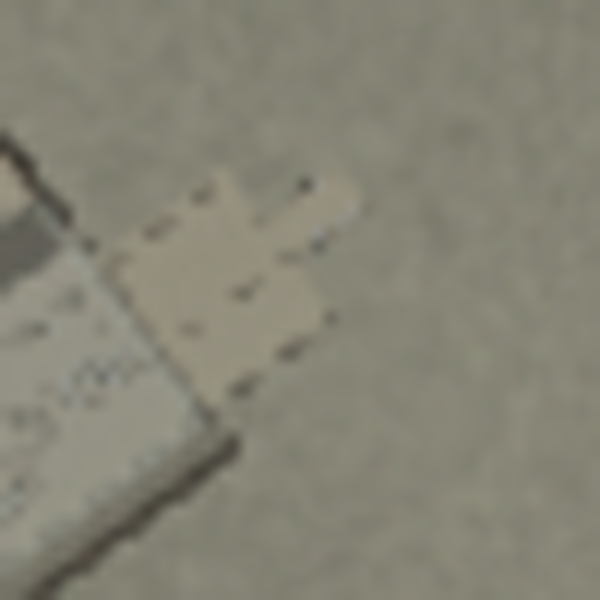

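The tray is out. The spoon's handle end is at about pixel (299,196), which puts it about 144 mm along own x and −19 mm in y, roughly 60 mm outside the mouth.

Run:
```python
from station import env
s=env.read_state();print(s["position"],s["wrist_force"],s["clock"]);print(env.hand_in())
```

```text
[0.55140294 0.19425865 0.1500506 ] [-5.63813377 -2.51609138 14.72318582] 16.125
the job is handed in; nothing more can be done
None
```

I moved the pink cup from the dispenser's mouth to the trivet and released it. I then pressed the button to its stop with the closed fingertips and handed in at 16.1 s, still holding it. The hand-in gave no verdict.

Last checks:
- **Button:** the TCP is at z = 0.150 m, which puts the button top at its 128 mm stop. The push is steady at about 15 N upward on the wrist, and readings never went above 17 N while pressing.
- **Spoon:** the top picture shows it in the extended tray. Its handle end is about 144 mm along the dispenser's x and −19 mm in y, so about 59 mm out of the mouth.
- **Cup:** it stands upright near the trivet's centre with the gripper away from it. In the last press to seat it, the wrist force briefly reached 26 N.
- **Other things:** everything visible in the pictures looks unmoved. I judged that by eye and did not measure it.

The two cameras disagreed by about 6–9 mm in y. I used values between the two and checked them against the gripper's own position in the side picture before grasping and pressing.

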